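# Fetch the spindle from behind the torch and the tin

### The job

The steel spindle is wanted in the V-cradle, but a torch and a round tin stand in front of its sleeve. Move the torch and the tin onto the rubber mat, then draw the spindle straight out of the sleeve without forcing it and lay it in the two vees of the cradle with its square collar midway between them, and last put the torch and the tin back where each of them stood. Keep the torch and the tin standing upright all the while, with nothing left in the robot's grip.

Things in the scene. Friction and masses are not known exactly. Their poses are not given: they have to be found in the camera images.
- spindle: Loose steel spindle, level, 130 mm long: square collar 30 (x) x 22 x 22 mm, 12 mm round journals each side, 30 mm long to -x, 70 mm to +x. Origin: collar centre; x along it; centre of mass 11 mm to +x. Starts with the long journal 60 to 64 mm deep in the sleeve, origin 33 mm above the table, collar 6 to 10 mm clear of the sleeve. Free once drawn 66 mm to -x. 0.1 to 0.16 kg.
- sleeve: Fixed grey block on a steel foot, holding the spindle. Origin NOT in the block but on the table 90 mm in front (-x) of its front face; x runs along the bore, into the block. Block x 90 to 156 mm, 48 mm wide, top 56 mm above the table; foot x 83 to 163 mm, 78 mm wide, 16 mm high with bolts. Round bore 14.4 mm wide, right through, axis at y = 0, z = 34 mm.
- torch: Loose grey torch standing upright on its wider end, 122 mm tall; 43 mm in diameter up to 33 mm, tapering to 30 mm at 110 mm, 0.1 to 0.17 kg. Origin: centre of its underside, z up. Torch and tin stand in line in front of the sleeve, 60 to 80 mm apart centre to centre; which is nearer varies. At the end its origin must be back where it was at the start.
- flux_tin: Loose round tin with lid, 47 mm in diameter, 23 mm tall, 0.04 to 0.08 kg, standing flat. Origin: centre of its underside, z up. At the end it must be back where it was at the start.
- park_mat: Fixed dark rubber mat, 200 (x) x 100 (y) x 3 mm: the side area for torch and tin. Origin: centre of its underside, on the table; things on it stand 3 mm above the table. Room for both along its x, for instance at x = -50 and +50 mm.
- cradle: Fixed aluminium V-cradle. Base 96 x 60 x 5 mm; two V supports 8 mm thick, 50 mm wide, 47 mm tall at x = -32 and +32 mm; vees 34 mm wide at the top, bottom at z = 30 mm. Origin on the table midway between the vees, below the place of the collar's centre. The spindle lies along x, a journal in each vee, its axis then at y = 0, z = 38.5 mm. Open between the vees down to the base.
Not all that is in view belongs to the job. Leave any blue or pink look-alike of the torch alone.

How it is judged:
By the outcome, as a careful person would: the job done as asked, in the order asked, and still so for the second after the job is handed in, with the robot touching nothing.
It also fails if it takes over 144 s, if anything falls off the work surface, if the arm or the gripper's body presses on something with over 40 N, if the wrist force passes 120 N, or if a joint passes its speed limit or range.

### The arm

A 6-joint arm with a two-finger parallel gripper is mounted at the origin on a cart in front of the work surface, level with it; the furniture and walls round the work are solid. World frame = base frame: x ahead of the robot, y to its left, z up, the work surface at z = 0. Lengths are in mm, angles in rad, forces in N, time in s.
With the tool pointing down it reaches from about 300 to 775 mm from the base axis. Payload 14.6 kg.
Tool frame: the origin (TCP) lies on the front face of the gripper's body, between the roots of the fingers; the fingertips stand 97 mm ahead of it and the grasp point (between the pads) lies 78 mm ahead of it; z points along the fingers, y is the direction in which the jaws open and shut (so a half turn about z gives the same grasp; the last joint's range is limited). The gripper opens to 94 mm and grips with 3 to 60 N. Pads are 16 mm wide; open, the fingers measure 119 mm over their backs; the gripper's body (75 mm by 177 mm) begins 78 mm behind the grasp point.
Start: joints at [-1.238, 0.3, 1.521, -0, 1.321, -0.067], TCP at [214.071, -506.62, 302.646] pointing down, gripper open.
Joint ranges: [-3.03, 3.03], [-0.79, 2.21], [0.23, 2.52], [-1.04, 4.18], [0, 3.07], [-2.55, 2.55]. Speed limits (rad/s): [2.22, 2.22, 2.57, 3.14, 3.14, 3.14].

### API

Orientations are given as [roll, pitch, yaw] about the fixed x, y, z axes, in that order (R = Rz(yaw) Ry(pitch) Rx(roll)).
In Python, from cell import manip, eyes, finder gives the robot as it stands.
- The arm moves only by the tool drive_tool, never from a script. Its argument "rows" is a list of rows, each an object with "offset": the shift along the tool's x, y, z in mm, a list of three; "spin": the turn about the tool's z in degrees; "jaw": the finger opening in mm, from 0 to 94. In form: [{"offset": [dx, dy, dz], "spin": spin, "jaw": jaw}, ...]. A call has 1 to 20 rows; each row shifts and turns the commanded pose from where the row before left it, along the tool's axes as they then stand; what a row does not reach is not made up. A row lasts 1/10 s, in which the tool goes at most 50 mm and 8.59 degrees, less where a joint would pass 70% of its speed; a pose out of reach is approached as far as the arm can. A call is refused whole if a number of a shift passes 50 or a number of a turn 8.59, either way. A call with a gripper value outside its range is refused whole. The fingers move at their own pace and stop on an object; "force" is the grip in N (left out, the last holds). Time passes only in rows, so rows that do not move let the fingers close. It gives the time, the measured TCP pose, the force and the opening at its end, in the units of the state.
- manip.read_state(): the state, without advancing time (a new reading comes with each control period).
- eyes.camera(name): name is "side" or "top"; returns a dict with "color" (400x640x3 uint8, blue, green, red), "depth" (400x640 float32, mm along the optical axis (not along the pixel's ray), 0 where there is no reading), "vfov" (degrees; the focal length in pixels is half the picture's height over the tangent of half this angle, whatever the lens; pixels are square), "cx", "cy" (the principal point, pixels), "rvec" (rotation vector, rad) and "tvec" (3), from world to camera coordinates, as OpenCV has them. Camera axes: x right, y down, z forward; pixel columns grow to the right and rows downward; lengths in mm; the calibration is good to about 2 mm. A picture is of the moment at which its call begins.
- manip.sign_off(): hands the job in, once; it reports no verdict.
Trained networks look in the newest picture that a camera, given by its name, has taken for a name from the list of things; names that differ only in an ending like _2 or _b are one class to them, and where a whole thing is asked for, a point or a joint stands for the part that bears it (a point fixed in the world has none). Each returns a list of dicts, best first, with "p" (0 to 1); they miss things now and then, are a little off and sometimes report something else, mostly with a low value. They report only what shows in the picture. A call takes as long as a camera call. They do not tell look-alikes from the thing itself.
- finder.find_in(camera, target): "uv" ([column, row] in pixels, amid what is visible of it).
The state is a dict: "clock": time; "joints": joint angles; "qd": joint speeds; "effort": joint torques, N m; "eef_pos": TCP position; "eef_rot": TCP orientation; "wrist_force": force on the tool from outside, world axes, zero at the start; "moment": the same for the moment, N m; "finger_gap": finger opening in mm.
Only numpy, scipy, OpenCV 4.12 (cv2) and the standard library are available. Lean on these libraries where they do the work, as an engineer would, in place of code of your own. Each camera call takes 0.05 s, during which the arm holds its last target. There are 200 camera calls.

## Working session

There is one attempt and no reset: what is moved stays moved. The work goes in short steps, Python scripts to look and compute and a tool call to move; the robot and the scene stay as the last step left them, time stands still between calls to the robot, and variables do not carry over. Pictures are saved under pics/ and viewed, about 12 in all and at most 16, crops included, and the job is handed in when it is done.

Besides the shell and the picture viewer there is one more tool, called after "Call:" in YAML: its name, and indented under it one key for each argument. drive_tool: Moves the arm, as the interface text tells. Its arguments: {"type":"object","properties":{"rows":{"type":"array","items":{"type":"object","properties":{"offset":{"type":"array","items":{"type":"number"}},"spin":{"type":"number"},"jaw":{"type":"number"}}}},"force":{"type":"number"}},"required":["rows"]}

```bash
ls; mkdir -p pics; cat > h.py <<'E'
import numpy as np, cv2
from cell import manip, eyes, finder
def cam(n):
    c=eyes.camera(n); c['R']=cv2.Rodrigues(np.array(c['rvec'],float))[0]; c['t']=np.array(c['tvec'],float).ravel()
    c['f']=200/np.tan(np.radians(c['vfov'])/2); return c
def world(c,u,v,d=None):
    d=c['depth'][np.int32(v),np.int32(u)] if d is None else d
    p=np.stack([(u-c['cx'])/c['f']*d,(v-c['cy'])/c['f']*d,d*np.ones_like(u*1.0)],-1)
    return (p-c['t'])@c['R']
def onplane(c,u,v,z):
    r=c['R'].T@np.array([(u-c['cx'])/c['f'],(v-c['cy'])/c['f'],1]); o=-c['R'].T@c['t']
    return o+r*(z-o[2])/r[2]
def cloud(c):
    v,u=np.mgrid[0:400,0:640]; return world(c,u,v)
def proj(c,p):
    q=c['R']@np.array(p,float)+c['t']; return [c['f']*q[0]/q[2]+c['cx'],c['f']*q[1]/q[2]+c['cy']]
E
python3 - <<'E'
from h import *
print(manip.read_state())
for n in('top','side'):
    c=cam(n); cv2.imwrite(f'pics/{n}0.png',c['color']); print(n,-c['R'].T@c['t'],c['vfov'],c['cx'],c['cy'],c['R'][2])
    for t in('spindle','sleeve','torch','flux_tin','park_mat','cradle'):
        for r in finder.find_in(n,t)[:4]:
            u,v=r['uv']; print(t,np.round(r['uv']),round(r['p'],2),np.round(world(c,np.array(u),np.array(v))))
E
```

```text
pics
{'clock': 0.0, 'joints': array([-1.23759013e+00,  3.00491418e-01,  1.52164121e+00, -6.74012014e-06,
        1.32071082e+00, -6.65817363e-02]), 'qd': array([ 0.00085869,  0.00067396,  0.00201108,  0.00035631, -0.00026596,
       -0.00089221]), 'effort': array([ 3.68675855e-04, -5.31807268e+01, -3.52736449e+01,  7.08416803e-02,
        2.43924907e-02, -8.80518724e-05]), 'eef_pos': array([ 214.02227388, -506.4651671 ,  302.04968437]), 'eef_rot': array([-3.14034420e+00, -7.67043979e-05,  3.99789555e-01]), 'wrist_force': array([-0.04816903,  0.00202098, -0.40074861]), 'moment': array([ 0.04073988, -0.00572664,  0.06069028]), 'finger_gap': 94.47288666191768}
top [444.36556149 150.40444206 902.85249016] 49.18023037778349 318.9516308774307 214.8237481753272 [ 0.13228774  0.03936095 -0.99042954]
spindle [256. 232.] 0.56 [523. 308.  45.]
sleeve [259. 206.] 0.97 [572. 302.  57.]
torch [294. 158.] 0.95 [660. 231.  95.]
torch [254. 274.] 0.93 [441. 300.  94.]
torch [201. 220.] 0.71 [539. 404.  98.]
torch [343. 140.] 0.71 [698. 139.  93.]
flux_tin [257. 315.] 0.55 [360. 305.  20.]
park_mat [344. 229.] 0.64 [536. 133.   2.]
park_mat [263. 203.] 0.3 [580. 295.  54.]
cradle [260. 203.] 0.69 [578. 301.  59.]
cradle [440. 237.] 0.61 [522. -63.   3.]
side [367.03021945 883.99789285 486.17074748] 56.5150500105521 317.33511033508813 197.75148997740078 [ 0.21524432 -0.83477692 -0.50677153]
spindle [320. 246.] 0.68 [507. 319.  34.]
sleeve [294. 233.] 0.9 [559. 318.  56.]
sleeve [357. 244.] 0.5 [433. 331.  64.]
torch [359. 242.] 0.84 [430. 330.  69.]
torch [258. 165.] 0.81 [702. 149. 106.]
torch [286. 270.] 0.76 [537. 432.  61.]
torch [258. 203.] 0.69 [667. 239.  59.]
flux_tin [395. 262.] 0.66 [360. 312.  22.]
park_mat [325. 206.] 0.84 [544. 120.   3.]
park_mat [358. 243.] 0.37 [430. 332.  68.]
```

View pics/top0.png

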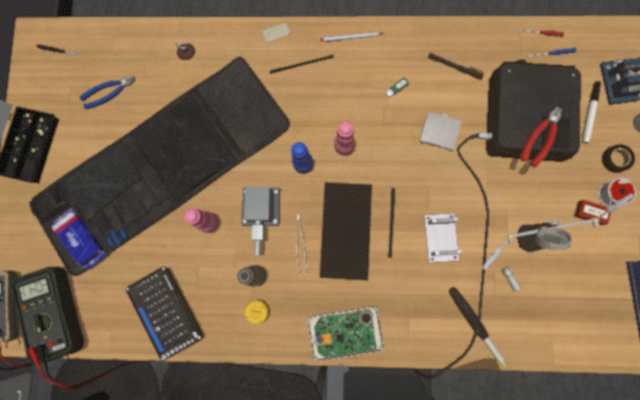

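View pics/side0.png

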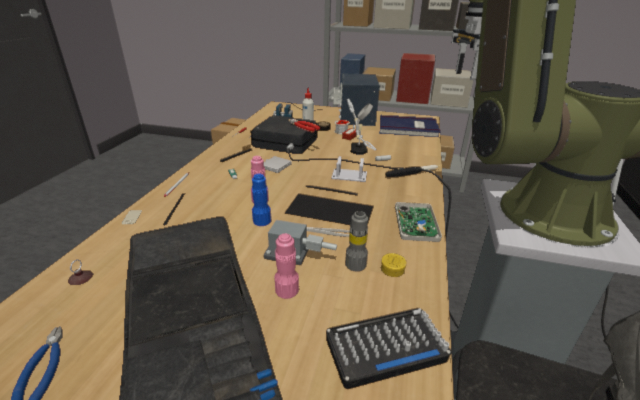

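Torches: grey at (251,276) top / (357,242) side is the one meant (grey, in line in front of the sleeve). Pink (201,220), pink (345,138) and blue (302,157) are look-alikes. The tin is yellow at (257,312), the mat is at (346,231) and the cradle at (441,237).

```bash
python3 - <<'E'
from h import *
def rect(P,n):
    (a,b),(w,h),g=cv2.minAreaRect(P[:,:2].astype(np.float32)); print(n,len(P),'ctr',np.round([a,b],1),'wh',np.round([w,h],1),'ang',round(g,2),'zmed',np.round(np.median(P[:,2]),1),'med',np.round(np.median(P[:,:2],0),1))
big=[]
for n in('top','side'):
    c=cam(n); W=cloud(c); ok=c['depth']>0
    def sel(x0,x1,y0,y1,z0,z1): 
        m=ok&(W[...,0]>x0)&(W[...,0]<x1)&(W[...,1]>y0)&(W[...,1]<y1)&(W[...,2]>z0)&(W[...,2]<z1); return W[m]
    print(n,'table z',np.median(sel(380,420,180,250,-10,10)[:,2]) )
    rect(sel(520,660,255,350,50,62),'block')
    rect(sel(460,540,275,345,38,52),'collar')
    rect(sel(400,480,260,345,112,130),'torchtop')
    rect(sel(400,480,260,345,40,130),'torch')
    P=sel(400,480,260,345,8,32);rect(P,'torchlow')
    rect(sel(320,400,260,345,17,30),'tin')
    rect(sel(430,640,80,185,1.5,8),'mat')
    rect(sel(460,590,-110,-10,40,52),'vtop')
    rect(sel(460,590,-120,-10,3,52),'cradle')
    rect(sel(460,590,-120,-10,3,12),'cradlebase')
    big.append(c['color'])
t=cv2.resize(big[0][160:340,220:400],None,fx=3.2,fy=3.2,interpolation=2); s=cv2.resize(big[0][200:275,415:470],None,fx=4,fy=4,interpolation=2)
o=np.zeros((576,800,3),np.uint8);o[:,:576]=t[:576];o[:300,576:796]=s;cv2.imwrite('pics/c1.png',o)
E
```

```text
top table z -0.7990677661668286
block 830 ctr [580.6 309.1] wh [66.8 48.6] ang 0.26 zmed 55.8 med [579.5 308.6]
collar 172 ctr [516.5 308.5] wh [46.  22.4] ang 0.81 zmed 42.2 med [523.2 308.9]
torchtop 174 ctr [438.6 314.3] wh [26.7 27.3] ang 52.19 zmed 118.9 med [437.6 313.2]
torch 368 ctr [437.2 312.8] wh [33.2 30.9] ang 2.84 zmed 111.5 med [438.3 307.7]
torchlow 37 ctr [434.9 305.5] wh [23.4 42.1] ang 72.36 zmed 19.0 med [438.6 297.1]
tin 451 ctr [366.5 307.9] wh [45.  46.4] ang 1.96 zmed 21.7 med [366.  308.3]
mat 3618 ctr [534.8 132.6] wh [209.5 104.8] ang 0.19 zmed 3.1 med [535.9 131.3]
vtop 131 ctr [522.2 -62.9] wh [71.4 50.5] ang 4.0 zmed 45.3 med [495.9 -71.5]
cradle 1290 ctr [524.1 -62.6] wh [105.8 126.8] ang 89.68 zmed 5.5 med [522.5 -62.8]
cradlebase 1007 ctr [524.1 -62.6] wh [105.8 126.8] ang 89.68 zmed 4.9 med [522.2 -62.6]
side table z 0.45486092629430647
block 507 ctr [576.6 308.5] wh [50.7 66.6] ang 89.71 zmed 56.5 med [575.9 310.8]
collar 132 ctr [521.4 308.9] wh [33.3 22.5] ang 2.13 zmed 42.7 med [520.3 311.3]
torchtop 135 ctr [434.  316.3] wh [27.7 22.9] ang 5.77 zmed 118.4 med [433.4 320. ]
torch 725 ctr [434.  319.6] wh [35.9 28.9] ang 2.78 zmed 85.4 med [432.5 326.2]
torchlow 220 ctr [446.2 323.2] wh [26.3 66.4] ang 88.64 zmed 20.5 med [432.  331.8]
tin 353 ctr [362.2 309.6] wh [46.5 45.6] ang 64.52 zmed 22.6 med [362.4 312.5]
mat 1606 ctr [535.1 132.3] wh [209.7 104.4] ang 0.02 zmed 3.6 med [540.4 131.1]
vtop 50 ctr [517.9 -62.2] wh [72.  53.4] ang 4.36 zmed 45.5 med [517.3 -72.6]
cradle 429 ctr [526.6 -57.7] wh [ 87.9 116.7] ang 88.39 zmed 6.3 med [517.9 -52.6]
cradlebase 296 ctr [526.6 -57.7] wh [ 87.9 116.7] ang 88.39 zmed 5.7 med [516.2 -57.2]
```

View pics/c1.png

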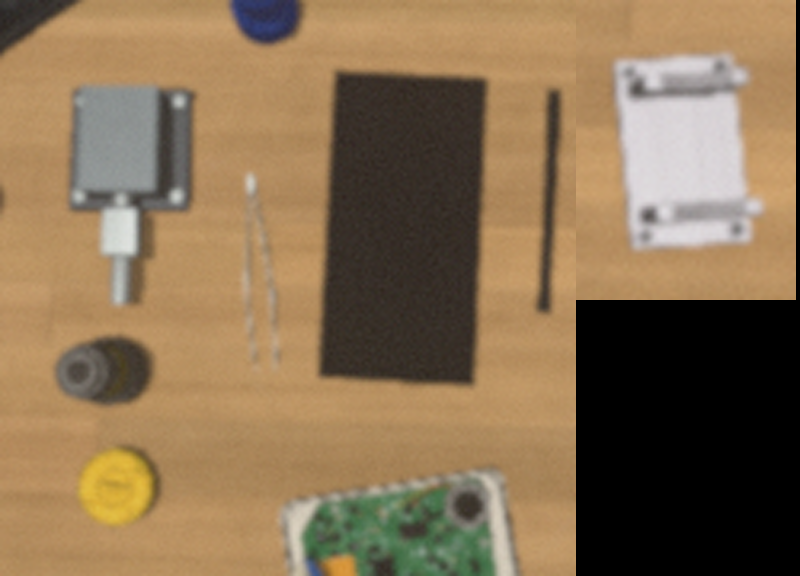

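The crop confirms the grey torch, yellow tin, spindle short journal toward the robot, and the cradle turned about +4°. Averaged over both cameras, the torch is at about (436,313), the tin (364,308.5), the block (578.6,308.8), the cradle (520,-62.5) and the mat (535,132). Next I move above the torch.

Call:
drive_tool:
  rows:
    - {"offset": [0,0,0],"spin": 7.63,"jaw": 94}
    - {"offset": [0,0,0],"spin": 7.63,"jaw": 94}
    - {"offset": [0,0,0],"spin": 7.63,"jaw": 94}
    - {"offset": [11,-41,0],"spin": 0,"jaw": 94}
    - {"offset": [11,-41,0],"spin": 0,"jaw": 94}
    - {"offset": [11,-41,0],"spin": 0,"jaw": 94}
    - {"offset": [11,-41,0],"spin": 0,"jaw": 94}
    - {"offset": [11,-41,0],"spin": 0,"jaw": 94}
    - {"offset": [11,-41,0],"spin": 0,"jaw": 94}
    - {"offset": [11,-41,0],"spin": 0,"jaw": 94}
    - {"offset": [11,-41,0],"spin": 0,"jaw": 94}
    - {"offset": [11,-41,0],"spin": 0,"jaw": 94}
    - {"offset": [11,-41,0],"spin": 0,"jaw": 94}
    - {"offset": [11,-41,0],"spin": 0,"jaw": 94}
    - {"offset": [11,-41,0],"spin": 0,"jaw": 94}
    - {"offset": [11,-41,0],"spin": 0,"jaw": 94}
    - {"offset": [11,-41,0],"spin": 0,"jaw": 94}
    - {"offset": [11,-41,0],"spin": 0,"jaw": 94}
    - {"offset": [11,-41,0],"spin": 0,"jaw": 94}
    - {"offset": [11,-41,0],"spin": 0,"jaw": 94}
  force: 15

```text
clock: 2.8
eef_pos: [400.9, 192.4, 302.8]
eef_rot: [-3.141, -0.001, 0.001]
wrist_force: [0.5, -0.1, -0.4]
finger_gap: 93.9
```

Call:
drive_tool:
  rows:
    - {"offset": [12,-40,0],"spin": 0,"jaw": 94}
    - {"offset": [12,-40,0],"spin": 0,"jaw": 94}
    - {"offset": [11,-40,25],"spin": 0,"jaw": 94}
    - {"offset": [0,-0.6,27],"spin": 0,"jaw": 94}
    - {"offset": [0,0,0],"spin": 0,"jaw": 94}

```text
clock: 3.3
eef_pos: [434.8, 311.2, 247.2]
eef_rot: [3.138, 0.005, 0.002]
wrist_force: [-0.2, -0.5, 0.4]
finger_gap: 93.8
```

```bash
python3 - <<'E'
from h import *
s=manip.read_state(); print(s['eef_pos'],s['eef_rot'])
o=[]
for n in('top','side'):
    c=cam(n); W=cloud(c); ok=c['depth']>0
    for nm,z0,z1 in(('fingers',153,200),('torchtop',105,135)):
        m=ok&(abs(W[...,0]-436)<60)&(abs(W[...,1]-313)<80)&(W[...,2]>z0)&(W[...,2]<z1); P=W[m]
        print(n,nm,len(P),P.min(0) if len(P) else '',P.max(0) if len(P) else '')
    u,v=np.int32(proj(c,[436,313,130])); img=c['color'].copy()
    e=s['eef_pos']; 
    for p in ([e[0],e[1],e[2]-97],[e[0],e[1],0]): cv2.circle(img,tuple(int(x) for x in proj(c,p)),1,(0,0,255),-1)
    u=np.clip(u,60,580);v=np.clip(v,70,330)
    o.append(cv2.resize(img[v-70:v+70,u-50:u+50],None,fx=4,fy=4,interpolation=2))
cv2.imwrite('pics/t1.png',np.hstack(o))
E
```

```text
[434.79438769 311.19742283 247.17458389] [3.13825658e+00 5.39776730e-03 1.59465183e-03]
top fingers 0  
top torchtop 23 [433.40436223 299.14958999 106.77720599] [449.43329311 306.65832528 113.38538464]
side fingers 383 [424.02837908 251.78612379 153.58110183] [443.29121429 372.20318136 199.91821597]
side torchtop 187 [419.36195854 304.86398837 105.03811682] [449.10077323 331.07424238 122.9468676 ]
```

View pics/t1.png

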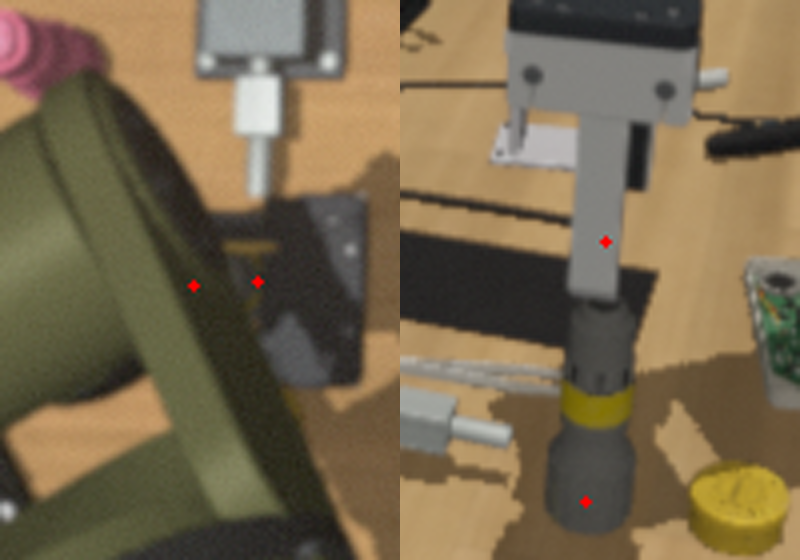

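The side view shows the fingers square over the grey torch, and the cloud agrees with the robot frame within about 1 mm. Descend and grip.

Call:
drive_tool:
  rows:
    - {"offset": [0.7,-2.3,25],"spin": 0,"jaw": 94}
    - {"offset": [0,0,40],"spin": 0,"jaw": 94}
    - {"offset": [0,0,30],"spin": 0,"jaw": 94}
    - {"offset": [0,0,9],"spin": 0,"jaw": 94}
    - {"offset": [0,0,0],"spin": 0,"jaw": 60}
    - {"offset": [0,0,0],"spin": 0,"jaw": 45}
    - {"offset": [0,0,0],"spin": 0,"jaw": 42}
    - {"offset": [0,0,0],"spin": 0,"jaw": 39}
    - {"offset": [0,0,0],"spin": 0,"jaw": 36}
    - {"offset": [0,0,0],"spin": 0,"jaw": 33}
    - {"offset": [0,0,0],"spin": 0,"jaw": 30}
    - {"offset": [0,0,0],"spin": 0,"jaw": 20}
    - {"offset": [0,0,0],"spin": 0,"jaw": 20}
  force: 15

```text
clock: 4.7
eef_pos: [436.5, 313.4, 146.7]
eef_rot: [-3.141, -0.0, 0.0]
wrist_force: [0.4, 0.3, 0.2]
finger_gap: 38.1
```

Call:
drive_tool:
  rows:
    - {"offset": [0,0,-5],"spin": 0,"jaw": 20}
    - {"offset": [0,0,-20],"spin": 0,"jaw": 20}
    - {"offset": [0,0,-35],"spin": 0,"jaw": 20}
    - {"offset": [8,10,-20],"spin": 0,"jaw": 20}
    - {"offset": [18,22,0],"spin": 0,"jaw": 20}
    - {"offset": [25,30,0],"spin": 0,"jaw": 20}
    - {"offset": [25,30,0],"spin": 0,"jaw": 20}
    - {"offset": [25,30,0],"spin": 0,"jaw": 20}
    - {"offset": [22,27,0],"spin": 0,"jaw": 20}
    - {"offset": [16,20,0],"spin": 0,"jaw": 20}
    - {"offset": [9.5,12.5,20],"spin": 0,"jaw": 20}
    - {"offset": [0,0,30],"spin": 0,"jaw": 20}
    - {"offset": [0,0,16],"spin": 0,"jaw": 20}
    - {"offset": [0,0,6],"spin": 0,"jaw": 20}
    - {"offset": [0,0,2],"spin": 0,"jaw": 20}
    - {"offset": [0,0,0],"spin": 0,"jaw": 20}
  force: 20

```text
clock: 6.3
eef_pos: [585.3, 132.0, 153.4]
eef_rot: [-3.141, -0.001, 0.0]
wrist_force: [-0.1, 0.6, -1.3]
finger_gap: 37.8
```

Call:
drive_tool:
  rows:
    - {"offset": [0,0,2],"spin": 0,"jaw": 20}
    - {"offset": [0,0,1.5],"spin": 0,"jaw": 20}
    - {"offset": [0,0,0],"spin": 0,"jaw": 20}

```text
clock: 6.6
eef_pos: [585.3, 132.0, 149.7]
eef_rot: [-3.141, -0.001, 0.0]
wrist_force: [-0.0, 0.1, 1.7]
finger_gap: 37.8
```

Call:
drive_tool:
  rows:
    - {"offset": [0,0,0],"spin": 0,"jaw": 50}
    - {"offset": [0,0,0],"spin": 0,"jaw": 94}
    - {"offset": [0,0,0],"spin": 0,"jaw": 94}
    - {"offset": [0,0,0],"spin": 0,"jaw": 94}
    - {"offset": [0,0,-20],"spin": 0,"jaw": 94}
    - {"offset": [0,0,-40],"spin": 0,"jaw": 94}
    - {"offset": [0,0,-40],"spin": 0,"jaw": 94}
    - {"offset": [-31.5,-26.5,0],"spin": 0,"jaw": 94}
    - {"offset": [-38,-30,0],"spin": 0,"jaw": 94}
    - {"offset": [-38,-30,0],"spin": 0,"jaw": 94}
    - {"offset": [-38,-30,0],"spin": 0,"jaw": 94}
    - {"offset": [-38,-30,0],"spin": 0,"jaw": 94}
    - {"offset": [-38,-30,0],"spin": 0,"jaw": 94}
    - {"offset": [0,0,40],"spin": 0,"jaw": 94}
    - {"offset": [0,0,40],"spin": 0,"jaw": 94}
    - {"offset": [0,0,30],"spin": 0,"jaw": 94}
    - {"offset": [0,0,20],"spin": 0,"jaw": 94}
    - {"offset": [0,0,0],"spin": 0,"jaw": 94}

```text
clock: 8.4
eef_pos: [362.7, 307.7, 117.1]
eef_rot: [3.139, 0.003, 0.0]
wrist_force: [0.4, 0.6, 0.6]
finger_gap: 94.0
```

```bash
python3 - <<'E'
from h import *
s=manip.read_state(); print(s['eef_pos'],s['eef_rot'],s['finger_gap'])
c=cam('side'); W=cloud(c); ok=c['depth']>0
for nm,z0,z1,h in(('fingers',40,90,75),('tin',17,27,32)):
    m=ok&(abs(W[...,0]-364)<38)&(abs(W[...,1]-309)<h)&(W[...,2]>z0)&(W[...,2]<z1); P=W[m]
    print(nm,len(P),P.min(0),P.max(0))
m=ok&(abs(W[...,0]-585)<38)&(abs(W[...,1]-132)<45)&(W[...,2]>108)&(W[...,2]<130); P=W[m]
print('torch',len(P),P.min(0),P.max(0))
u,v=np.int32(proj(c,[450,250,50])); cv2.imwrite('pics/t2.png',cv2.resize(c['color'][v-110:v+90,u-130:u+130],None,fx=3,fy=3,interpolation=2))
E
```

```text
[362.70207397 307.73552481 117.08461011] [3.13908706e+00 3.46029225e-03 3.13136660e-04] 93.98271840022792
fingers 250 [351.59587603 363.96064976  40.12814803] [370.54030376 369.04859292  89.99117485]
tin 164 [339.08330033 287.56807415  17.12357873] [385.52578794 330.41076749  24.91541066]
torch 113 [567.58254057 121.16678801 108.36327046] [594.86400602 148.57602826 125.87720517]
```

View pics/t2.png

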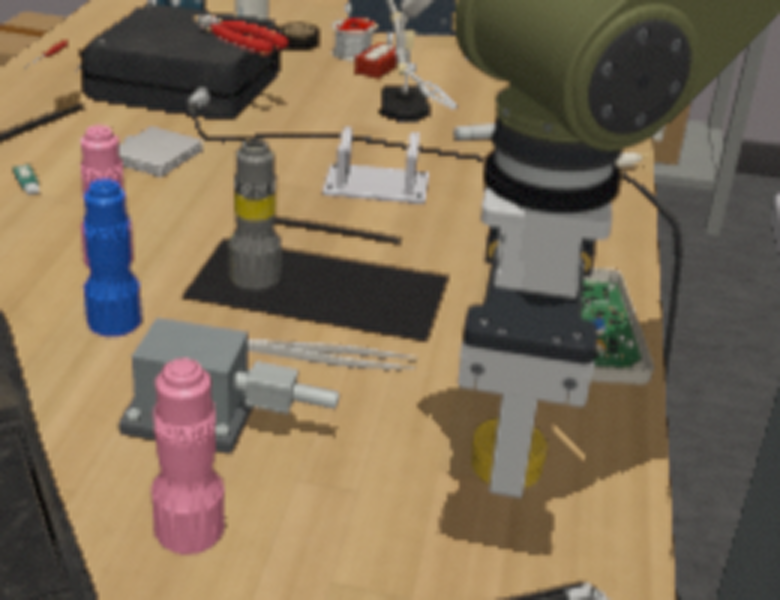

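The torch stands on the mat, and the finger straddles the yellow tin, centred within 1 mm in x. Now I lower and grip the tin.

Call:
drive_tool:
  rows:
    - {"offset": [0,0,10],"spin": 0,"jaw": 94}
    - {"offset": [0,0,4.5],"spin": 0,"jaw": 70}
    - {"offset": [0,0,0],"spin": 0,"jaw": 52}
    - {"offset": [0,0,0],"spin": 0,"jaw": 49}
    - {"offset": [0,0,0],"spin": 0,"jaw": 46}
    - {"offset": [0,0,0],"spin": 0,"jaw": 43}
    - {"offset": [0,0,0],"spin": 0,"jaw": 35}
    - {"offset": [0,0,0],"spin": 0,"jaw": 35}
  force: 12

```text
clock: 9.25
eef_pos: [363.6, 308.4, 104.8]
eef_rot: [-3.141, -0.0, 0.0]
wrist_force: [-0.1, 0.4, 0.9]
finger_gap: 46.5
```

Call:
drive_tool:
  rows:
    - {"offset": [0,0,-10],"spin": 0,"jaw": 35}
    - {"offset": [0,0,-30],"spin": 0,"jaw": 35}
    - {"offset": [9,12,0],"spin": 0,"jaw": 35}
    - {"offset": [18,26,0],"spin": 0,"jaw": 35}
    - {"offset": [24,35,0],"spin": 0,"jaw": 35}
    - {"offset": [24,35,0],"spin": 0,"jaw": 35}
    - {"offset": [24,34,0],"spin": 0,"jaw": 35}
    - {"offset": [16,23,0],"spin": 0,"jaw": 35}
    - {"offset": [8,11,10],"spin": 0,"jaw": 35}
    - {"offset": [0,0,20],"spin": 0,"jaw": 35}
    - {"offset": [0,0,5],"spin": 0,"jaw": 35}
    - {"offset": [0,0,1.5],"spin": 0,"jaw": 35}
    - {"offset": [0,0,0.5],"spin": 0,"jaw": 35}
    - {"offset": [0,0,0],"spin": 0,"jaw": 35}

```text
clock: 10.65
eef_pos: [486.6, 132.9, 108.2]
eef_rot: [-3.141, -0.001, 0.001]
wrist_force: [0.3, 0.3, -0.2]
finger_gap: 46.9
```

Call:
drive_tool:
  rows:
    - {"offset": [0,0,0.5],"spin": 0,"jaw": 49}
    - {"offset": [0,0,0],"spin": 0,"jaw": 60}
    - {"offset": [0,0,0],"spin": 0,"jaw": 94}
    - {"offset": [0,0,0],"spin": 0,"jaw": 94}
    - {"offset": [0,0,0],"spin": 0,"jaw": 94}
    - {"offset": [0,0,-30],"spin": 0,"jaw": 94}
    - {"offset": [0,0,-50],"spin": 0,"jaw": 94}
    - {"offset": [3,-15,-20],"spin": 0,"jaw": 94}
    - {"offset": [8,-40,0],"spin": 0,"jaw": 94}
    - {"offset": [8,-40,0],"spin": 0,"jaw": 94}
    - {"offset": [8,-40,0],"spin": 0,"jaw": 94}
    - {"offset": [8,-40,0],"spin": 0,"jaw": 94}
    - {"offset": [0,0,0],"spin": 0,"jaw": 94}

```text
clock: 11.95
eef_pos: [521.4, 311.0, 206.7]
eef_rot: [-3.141, -0.0, 0.004]
wrist_force: [0.2, -0.3, -1.1]
finger_gap: 93.7
```

```bash
python3 - <<'E'
from h import *
s=manip.read_state(); print(s['eef_pos'],s['eef_rot'])
o=[]
for n in('top','side'):
    c=cam(n); W=cloud(c); ok=c['depth']>0
    def q(nm,x,y,z0,z1,hx,hy):
        P=W[ok&(abs(W[...,0]-x)<hx)&(abs(W[...,1]-y)<hy)&(W[...,2]>z0)&(W[...,2]<z1)]
        if len(P): print(n,nm,len(P),np.round(np.percentile(P,[2,98],axis=0),1).tolist())
    q('pinktop',539,404,105,135,40,40); q('pinkmid',539,410,60,100,40,45)
    q('fingers',522,308,100,170,30,75); q('body',522,308,190,230,70,110)
    q('collar',522,309,38,50,22,16); q('block',578,309,51,61,45,35); q('journal',485,309,34,45,12,10)
    u,v=np.int32(proj(c,[525,330,90])); o.append(cv2.resize(c['color'][v-70:v+70,u-50:u+50],None,fx=4,fy=4,interpolation=2))
cv2.imwrite('pics/t3.png',np.hstack(o))
E
```

```text
[521.3676527  311.01168    206.71448833] [-3.14098997e+00 -1.04996287e-04  3.56964440e-03]
top body 59 [[489.5, 231.6, 211.9], [556.7, 363.3, 229.9]]
top block 239 [[553.7, 285.6, 52.7], [613.9, 314.8, 59.0]]
side pinktop 324 [[511.0, 366.0, 106.0], [554.7, 432.9, 133.8]]
side pinkmid 382 [[525.3, 415.6, 60.7], [555.6, 435.0, 99.0]]
side fingers 489 [[509.9, 253.7, 111.7], [528.8, 369.6, 168.8]]
side body 780 [[485.9, 241.5, 192.1], [551.2, 390.7, 228.4]]
side collar 152 [[505.5, 297.4, 38.5], [543.9, 322.4, 48.7]]
side block 499 [[543.9, 285.3, 52.2], [608.2, 333.0, 58.2]]
side journal 35 [[476.1, 304.2, 34.1], [496.1, 314.2, 37.4]]
```

View pics/t3.png

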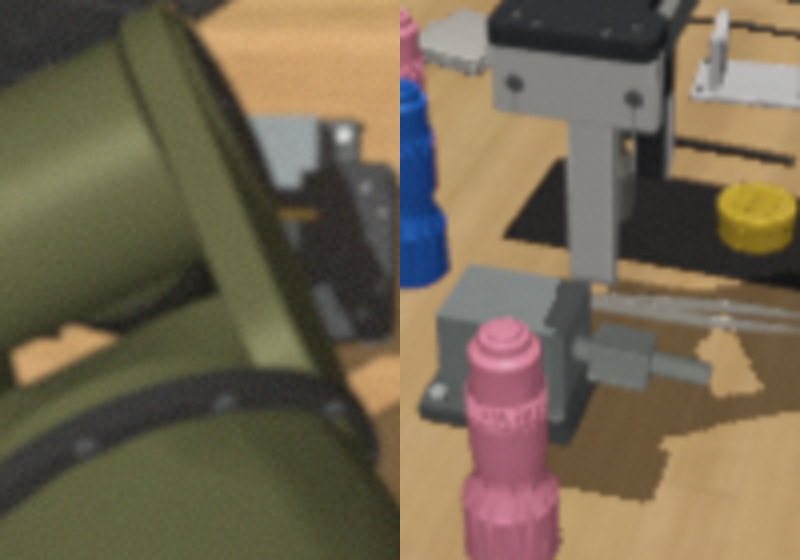

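Side view: the finger is behind the collar and the spindle is untouched. The pink look-alike (500,440) stands close to where the gripper body will come, so I check its clearance.

```bash
python3 - <<'E'
from h import *
from scipy.optimize import least_squares
c=cam('side'); W=cloud(c); C=c['color'].astype(int); pink=(C[...,2]>C[...,1]+40)&(C[...,0]>C[...,1]+10)&(c['depth']>0)
for z0,z1 in((40,60),(60,85),(85,105),(105,118)):
    P=W[pink&(abs(W[...,0]-539)<35)&(W[...,1]>380)&(W[...,1]<450)&(W[...,2]>z0)&(W[...,2]<z1)]
    r=43/2-6.5*(np.clip((z0+z1)/2,33,110)-33)/77
    s=least_squares(lambda a:np.hypot(P[:,0]-a[0],P[:,1]-a[1])-r,[539,415],loss='soft_l1'); print(z0,len(P),s.x.round(1),r)
# collar: white-ish colours, vertical front face y~320
Q=W[(c['depth']>0)&(W[...,1]>316)&(W[...,1]<324)&(W[...,2]>24)&(W[...,2]<42)&(abs(W[...,0]-522)<40)]
print(len(Q),np.percentile(Q[:,0],[0,2,10,50,90,98,100]).round(1),np.median(Q[:,1]))
E
```

```text
40 174 [543.4 412.9] 20.064935064935064
60 199 [542.7 415.9] 18.165584415584416
85 193 [542.4 416.8] 16.266233766233768
105 144 [542.5 416.3] 15.0
118 [505.5 506.  508.2 520.9 534.6 543.9 544.2] 319.04094858650285
```

Call:
drive_tool:
  rows:
    - {"offset": [1.4,2.6,10],"spin": 0,"jaw": 55}
    - {"offset": [0,0,30],"spin": 0,"jaw": 55}
    - {"offset": [0,0,30],"spin": 0,"jaw": 55}
    - {"offset": [0,0,10],"spin": 0,"jaw": 55}
    - {"offset": [0,0,0],"spin": 0,"jaw": 55}

```text
clock: 12.6
eef_pos: [522.7, 303.8, 125.9]
eef_rot: [3.14, 0.002, -0.001]
wrist_force: [-0.4, 0.6, -0.0]
finger_gap: 57.7
```

Call:
drive_tool:
  rows:
    - {"offset": [0,0,0],"spin": 0,"jaw": 55}
    - {"offset": [0,0,0],"spin": 0,"jaw": 55}

```text
clock: 12.8
eef_pos: [523.5, 304.8, 128.7]
eef_rot: [-3.141, -0.002, 0.0]
wrist_force: [0.6, 0.4, -0.2]
finger_gap: 55.1
```

Call:
drive_tool:
  rows:
    - {"offset": [-0.7,-3.6,6],"spin": 0,"jaw": 55}
    - {"offset": [0,0,5],"spin": 0,"jaw": 55}
    - {"offset": [0,0,2],"spin": 0,"jaw": 40}
    - {"offset": [0,0,0],"spin": 0,"jaw": 30}
    - {"offset": [0,0,0],"spin": 0,"jaw": 26}
    - {"offset": [0,0,0],"spin": 0,"jaw": 26}
    - {"offset": [0,0,0],"spin": 0,"jaw": 26}
  force: 8

```text
clock: 13.5
eef_pos: [522.3, 308.4, 114.3]
eef_rot: [-3.141, -0.0, 0.0]
wrist_force: [-0.5, 0.3, 0.2]
finger_gap: 26.2
```

Call:
drive_tool:
  rows:
    - {"offset": [0,0,0],"spin": 0,"jaw": 24}
    - {"offset": [0,0,0],"spin": 0,"jaw": 22}
    - {"offset": [0,0,0],"spin": 0,"jaw": 20}
    - {"offset": [0,0,0],"spin": 0,"jaw": 18}
    - {"offset": [0,0,0],"spin": 0,"jaw": 18}
  force: 8

```text
clock: 14.0
eef_pos: [522.3, 308.4, 114.2]
eef_rot: [-3.142, -0.0, 0.0]
wrist_force: [-0.2, 0.2, -0.1]
finger_gap: 21.7
```

Call:
drive_tool:
  rows:
    - {"offset": [0,0,0],"spin": 0,"jaw": 18}
    - {"offset": [0,0,0],"spin": 0,"jaw": 18}
    - {"offset": [0,0,-0.6],"spin": 0,"jaw": 18}
    - {"offset": [-1,0,0],"spin": 0,"jaw": 18}
    - {"offset": [-2,0,0],"spin": 0,"jaw": 18}
    - {"offset": [-3,0,0],"spin": 0,"jaw": 18}
    - {"offset": [-3,0,0],"spin": 0,"jaw": 18}
  force: 25

```text
clock: 14.7
eef_pos: [512.9, 308.3, 114.6]
eef_rot: [3.141, 0.0, 0.0]
wrist_force: [1.4, 0.1, -4.4]
finger_gap: 22.1
```

Call:
drive_tool:
  rows:
    - {"offset": [-2,0,0.5],"spin": 0,"jaw": 18}
    - {"offset": [-2,0,0],"spin": 0,"jaw": 18}
    - {"offset": [-2,0,0],"spin": 0,"jaw": 18}

```text
clock: 15.0
eef_pos: [507.1, 308.4, 114.3]
eef_rot: [-3.142, -0.0, 0.0]
wrist_force: [0.5, 0.2, -1.3]
finger_gap: 22.0
```

Near zero drag. Drawing on.

Call:
drive_tool:
  rows:
    - {"offset": [-3,0,0],"spin": 0,"jaw": 18}
    - {"offset": [-4,0,0],"spin": 0,"jaw": 18}
    - {"offset": [-4,0,0],"spin": 0,"jaw": 18}
    - {"offset": [-4,0,0],"spin": 0,"jaw": 18}
    - {"offset": [-4,0,0],"spin": 0,"jaw": 18}
    - {"offset": [-4,0,0],"spin": 0,"jaw": 18}

```text
clock: 15.6
eef_pos: [483.9, 308.4, 114.3]
eef_rot: [3.142, -0.0, 0.0]
wrist_force: [0.3, 0.3, -1.4]
finger_gap: 21.5
```

Call:
drive_tool:
  rows:
    - {"offset": [-4,0,0],"spin": 0,"jaw": 18}
    - {"offset": [-4,0,0],"spin": 0,"jaw": 18}
    - {"offset": [-4,0,0],"spin": 0,"jaw": 18}
    - {"offset": [-4,0,0],"spin": 0,"jaw": 18}
    - {"offset": [-4,0,0],"spin": 0,"jaw": 18}
    - {"offset": [-4,0,0],"spin": 0,"jaw": 18}
    - {"offset": [-4,0,0],"spin": 0,"jaw": 18}
    - {"offset": [-4,0,0],"spin": 0,"jaw": 18}
    - {"offset": [-4,0,0],"spin": 0,"jaw": 18}
    - {"offset": [0,0,0],"spin": 0,"jaw": 18}

```text
clock: 16.6
eef_pos: [447.8, 308.4, 114.3]
eef_rot: [3.142, 0.0, 0.001]
wrist_force: [0.5, -0.2, -1.9]
finger_gap: 21.8
```

Call:
drive_tool:
  rows:
    - {"offset": [0,0,-10],"spin": 0,"jaw": 18}
    - {"offset": [0,0,-30],"spin": 0,"jaw": 18}
    - {"offset": [0,0,-40],"spin": 0,"jaw": 18}
    - {"offset": [0,0,-30],"spin": 0,"jaw": 18}
    - {"offset": [0,0,-10],"spin": 0,"jaw": 18}
    - {"offset": [0,0,0],"spin": 0,"jaw": 18}
    - {"offset": [0,0,0],"spin": 0,"jaw": 18}

```text
clock: 17.3
eef_pos: [447.9, 308.1, 232.9]
eef_rot: [3.141, 0.002, 0.0]
wrist_force: [0.1, -0.8, -2.1]
finger_gap: 21.8
```

```bash
python3 - <<'E'
from h import *
s=manip.read_state(); e=s['eef_pos'];print(e,s['eef_rot'],s['wrist_force'],s['moment'])
c=cam('side'); W=cloud(c); ok=c['depth']>0
P=W[ok&(abs(W[...,0]-460)<110)&(abs(W[...,1]-308)<20)&(abs(W[...,2]-157)<15)]
print('spindle x',np.percentile(P[:,0],[0,1,99,100]))
for x in range(410,540,15):
    q=P[abs(P[:,0]-x)<4]
    if len(q): print(x,len(q),np.round(q.mean(0),1),q[:,2].max().round(1),q[:,2].min().round(1))
F=W[ok&(abs(W[...,0]-e[0])<40)&(W[...,1]>322)&(W[...,1]<350)&(W[...,2]>142)&(W[...,2]<200)]
print('finger',np.percentile(F,[2,50,98],axis=0).round(1))
u,v=np.int32(proj(c,e-[0,0,78])); cv2.imwrite('pics/t4.png',cv2.resize(c['color'][v-60:v+60,u-80:u+80],None,fx=5,fy=5,interpolation=2))
c=cam('top'); W=cloud(c); ok=c['depth']>0
for t,(x,y,z,h) in {'vtops':(520,-62.5,45.5,5)}.items():
    P=W[ok&(abs(W[...,0]-x)<55)&(abs(W[...,1]-y)<38)&(abs(W[...,2]-z)<h)]
    for sgn in(-1,1):
        Q=P[(P[:,0]-x)*sgn>15]
        if len(Q): print(sgn,len(Q),cv2.minAreaRect(Q[:,:2].astype(np.float32)))
E
```

```text
[447.92411139 308.11087857 232.8517651 ] [3.14063011e+00 1.62309661e-03 2.21737327e-04] [ 0.07966898 -0.81512989 -2.13890369] [-0.02126315  0.00820518  0.03915908]
spindle x [401.05576119 402.10816844 528.86756182 530.49088858]
410 30 [409.9 311.5 151.6] 156.1 144.4
425 31 [425.2 311.8 151.7] 156.5 144.4
440 36 [437.3 307.3 160.3] 171.7 143.5
455 10 [458.4 318.5 152.2] 162.0 143.5
470 31 [470.  312.  154.1] 158.0 148.2
485 28 [485.2 311.9 154.5] 158.2 147.0
500 31 [500.  311.6 155.1] 160.0 149.2
515 27 [514.7 311.9 155.7] 159.9 149.0
530 15 [528.3 312.4 156. ] 160.2 152.0
finger [[436.8 326.7 144.7]
 [445.6 330.7 173.2]
 [455.1 332.7 198.6]]
-1 65 ((490.62713623046875, -65.6854248046875), (7.830839157104492, 49.72616958618164), 4.120975494384766)
1 63 ((553.9925537109375, -60.54472351074219), (7.876554489135742, 49.79681396484375), 4.353729724884033)
```

View pics/t4.png

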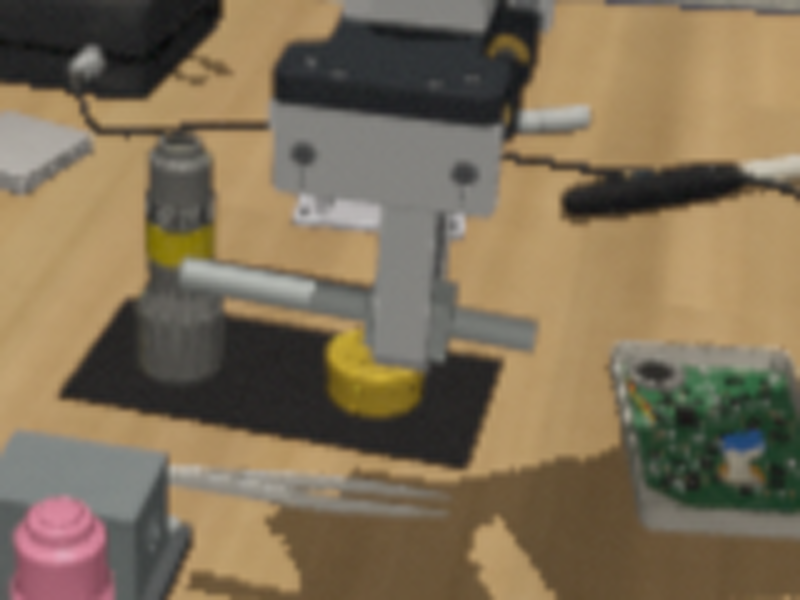

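Picture: the spindle is held level to about 2° (long end slightly up, pixels (190,270)-(530,335)), with the collar centred in the pads. Carry it to the cradle at about (520.3,-63.2), yaw 4.4°.

Call:
drive_tool:
  rows:
    - {"offset": [2,12,0],"spin": 0,"jaw": 18}
    - {"offset": [4,24,0],"spin": 0,"jaw": 18}
    - {"offset": [6,34,0],"spin": 0,"jaw": 18}
    - {"offset": [8,38,0],"spin": 0,"jaw": 18}
    - {"offset": [8,38,0],"spin": 0,"jaw": 18}
    - {"offset": [8,38,0],"spin": 0,"jaw": 18}
    - {"offset": [8,38,0],"spin": 0,"jaw": 18}
    - {"offset": [8,38,0],"spin": 0,"jaw": 18}
    - {"offset": [8,38,0],"spin": 0,"jaw": 18}
    - {"offset": [6,34,0],"spin": 0,"jaw": 18}
    - {"offset": [4,24,0],"spin": 0,"jaw": 18}
    - {"offset": [2.4,15.3,0],"spin": 0,"jaw": 18}
    - {"offset": [0,0,15],"spin": -2.2,"jaw": 18}
    - {"offset": [0,0,30],"spin": -2.2,"jaw": 18}
    - {"offset": [0,0,25],"spin": 0,"jaw": 18}
    - {"offset": [0,0,13],"spin": 0,"jaw": 18}
    - {"offset": [0,0,0],"spin": 0,"jaw": 18}
    - {"offset": [0,0,0],"spin": 0,"jaw": 18}
    - {"offset": [0,0,0],"spin": 0,"jaw": 18}

```text
clock: 19.3
eef_pos: [521.2, -63.0, 152.5]
eef_rot: [3.141, -0.002, 0.077]
wrist_force: [0.2, -0.1, -1.2]
finger_gap: 21.6
```

```bash
python3 - <<'E'
from h import *
s=manip.read_state(); e=s['eef_pos'];print(e,s['eef_rot'],s['wrist_force'])
o=[]
for n in('side','top'):
    c=cam(n); W=cloud(c); ok=c['depth']>0
    P=W[ok&(abs(W[...,0]-530)<110)&(abs(W[...,1]+62)<22)&(abs(W[...,2]-71)<14)]
    for x in range(478,612,10):
        q=P[abs(P[:,0]-x)<4]
        if len(q): print(n,x,len(q),np.round(q.mean(0),1))
    print('ends',np.percentile(P[:,0],[0,1,99,100]).round(1))
    P=W[ok&(abs(W[...,0]-520)<55)&(abs(W[...,1]+62.5)<38)&(abs(W[...,2]-45.5)<5)]
    for sgn in(-1,1):
        Q=P[((P[:,0]-520)*sgn>15)&((P[:,0]-520)*sgn<42)]
        if len(Q): print('v',sgn,len(Q),np.percentile(Q,[2,98],axis=0).round(1).tolist())
    F=W[ok&(abs(W[...,0]-e[0])<20)&(W[...,1]>-50)&(W[...,1]<-20)&(W[...,2]>55)&(W[...,2]<140)]
    if len(F): print('finger',np.percentile(F,[2,98],axis=0).round(1).tolist())
    u,v=np.int32(proj(c,e-[-10,0,85])); o.append(cv2.resize(c['color'][v-35:v+35,u-50:u+50],None,fx=8,fy=8,interpolation=2)[:, :400] if 0 else cv2.resize(c['color'][v-35:v+35,u-50:u+50],(800,300),interpolation=2) if 0 else cv2.resize(c['color'][v-37:v+38,u-50:u+50],None,fx=4,fy=4,interpolation=2))
cv2.imwrite('pics/t5.png',np.hstack(o))
E
```

```text
[521.23000364 -62.98761015 152.47888997] [ 3.14108603e+00 -1.86723125e-03  7.71587729e-02] [ 0.15537291 -0.0680324  -1.23032782]
side 478 12 [477.6 -63.5  70.6]
side 488 12 [488.1 -61.1  70.6]
side 498 14 [498.2 -61.7  71.6]
side 508 32 [508.  -55.   73.9]
side 518 14 [518.3 -42.3  69.9]
side 528 16 [528.6 -47.   73.7]
side 538 16 [537.9 -58.1  72.2]
side 548 11 [547.6 -57.4  74.5]
side 558 12 [558.  -56.9  73.5]
side 568 11 [568.5 -54.5  75. ]
side 578 13 [577.4 -53.9  75.2]
side 588 13 [588.3 -53.6  75.9]
side 598 10 [597.9 -54.   75.1]
ends [473.9 474.9 602.4 603.1]
v -1 25 [[480.5, -91.2, 41.1], [490.4, -41.3, 48.2]]
v 1 26 [[544.2, -85.1, 40.9], [554.6, -35.7, 49.0]]
finger [[508.5, -47.3, 59.5], [526.8, -37.6, 130.1]]
top 478 2 [480.1 -60.7  70. ]
top 488 8 [487.6 -60.   69.7]
top 568 8 [570.3 -56.2  76.1]
top 578 23 [578.  -56.   76.8]
top 588 25 [587.6 -56.4  77.2]
top 598 30 [598.  -55.   77.9]
top 608 11 [606.1 -54.8  77.9]
ends [479.1 481.7 606.9 608.1]
v -1 31 [[485.4, -55.4, 40.9], [491.7, -40.9, 49.3]]
```

View pics/t5.png

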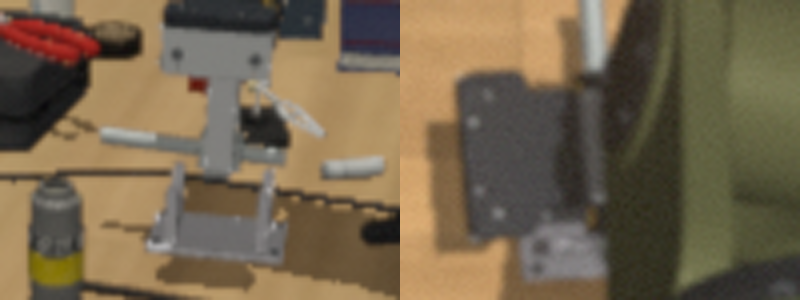

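The spindle hovers over the cradle, lined up with the vees in both views; x needs about -1.3 mm. Lowering.

Call:
drive_tool:
  rows:
    - {"offset": [-1.3,0,8],"spin": 0,"jaw": 18}
    - {"offset": [0,0,12],"spin": 0,"jaw": 18}
    - {"offset": [0,0,7],"spin": 0,"jaw": 18}
    - {"offset": [0,0,2],"spin": 0,"jaw": 18}
    - {"offset": [0,0,1],"spin": 0,"jaw": 18}
    - {"offset": [0,0,0],"spin": 0,"jaw": 18}

```text
clock: 20.0
eef_pos: [519.5, -63.5, 121.3]
eef_rot: [3.141, 0.0, 0.077]
wrist_force: [-1.4, -4.8, 4.0]
finger_gap: 22.1
```

Call:
drive_tool:
  rows:
    - {"offset": [0,0,1],"spin": 0,"jaw": 18}
    - {"offset": [0,0,1],"spin": 0,"jaw": 18}
    - {"offset": [0,0,0],"spin": 0,"jaw": 18}
  force: 8

```text
clock: 20.3
eef_pos: [520.0, -63.6, 120.0]
eef_rot: [3.14, -0.002, 0.077]
wrist_force: [-1.7, -3.9, 9.2]
finger_gap: 22.1
```

Call:
drive_tool:
  rows:
    - {"offset": [0,0.8,0],"spin": 0,"jaw": 18}
    - {"offset": [0,0.4,0.7],"spin": 0,"jaw": 18}
    - {"offset": [0,0,0],"spin": 0,"jaw": 18}
  force: 8

```text
clock: 20.6
eef_pos: [520.1, -64.1, 119.2]
eef_rot: [-3.142, -0.002, 0.077]
wrist_force: [-1.1, 2.7, 9.9]
finger_gap: 22.0
```

Call:
drive_tool:
  rows:
    - {"offset": [0,-0.4,0],"spin": 0,"jaw": 18}
    - {"offset": [0,0,0.5],"spin": 0,"jaw": 18}
    - {"offset": [0,0,0],"spin": 0,"jaw": 18}
  force: 4

```text
clock: 20.9
eef_pos: [520.1, -64.0, 118.5]
eef_rot: [3.141, -0.002, 0.077]
wrist_force: [0.9, -1.6, 5.0]
finger_gap: 22.2
```

```bash
python3 - <<'E'
from h import *
s=manip.read_state(); e=s['eef_pos'];print(e,s['wrist_force'],s['moment'])
for n in('side','top'):
    c=cam(n); W=cloud(c); ok=c['depth']>0
    P=W[ok&(abs(W[...,0]-530)<110)&(abs(W[...,1]+62)<22)&(abs(W[...,2]-39)<14)]
    for x in range(470,612,8):
        q=P[(abs(P[:,0]-x)<4)&(abs(P[:,1]+63.3-(x-520)*.08)<8)]
        if len(q)>4: print(n,x,len(q),np.round(q.mean(0),1),q[:,2].max().round(1))
    if n=='side':
        u,v=np.int32(proj(c,[530,-62,50])); cv2.imwrite('pics/t6.png',cv2.resize(c['color'][v-40:v+40,u-55:u+55],None,fx=7,fy=7,interpolation=2))
E
```

```text
[520.05318805 -63.98283023 118.49985367] [ 0.8678298  -1.62857199  5.03453553] [-0.21233657 -0.08777697  0.09156515]
side 478 11 [477.7 -62.2  41.2] 46.0
side 486 5 [486.6 -67.3  43.4] 45.1
side 494 14 [494.2 -63.4  41.2] 45.7
side 502 8 [502.  -63.   44.1] 50.8
side 534 10 [534.5 -58.3  42.5] 50.1
side 542 12 [542.3 -58.   40.6] 45.6
side 558 11 [557.3 -57.9  41.7] 45.6
side 566 12 [565.1 -56.1  41.6] 46.3
side 574 12 [573.7 -55.7  40.7] 45.2
side 582 12 [582.1 -54.4  40.2] 45.0
side 590 12 [590.  -55.6  40.9] 45.5
side 598 10 [597.3 -54.4  41.9] 45.7
top 574 17 [574.3 -56.6  41.9] 46.4
top 582 25 [581.8 -56.8  42.9] 46.0
top 590 24 [589.9 -57.   42.9] 46.6
top 598 26 [597.8 -55.7  42.4] 46.0
top 606 12 [604.  -55.7  42.4] 43.9
```

View pics/t6.png

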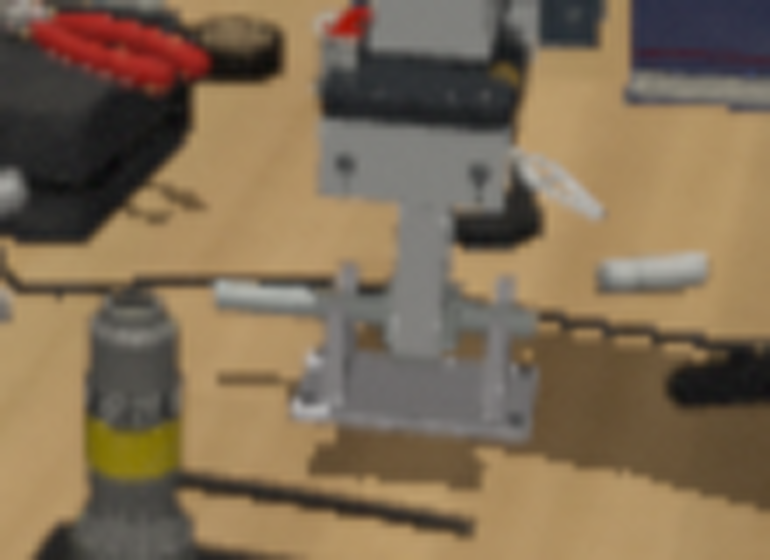

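The spindle is level and seated in both vees. Release gently, rise and back off toward the mat so the top camera can see.

Call:
drive_tool:
  rows:
    - {"offset": [0,0,0],"spin": 0,"jaw": 24}
    - {"offset": [0,0,0],"spin": 0,"jaw": 28}
    - {"offset": [0,0,0],"spin": 0,"jaw": 40}
    - {"offset": [0,0,0],"spin": 0,"jaw": 50}
    - {"offset": [0,0,0],"spin": 0,"jaw": 50}
    - {"offset": [0,0,-10],"spin": 0,"jaw": 50}
    - {"offset": [0,0,-40],"spin": 0,"jaw": 60}
    - {"offset": [0,0,-50],"spin": 2.2,"jaw": 80}
    - {"offset": [0,0,-40],"spin": 2.2,"jaw": 94}
    - {"offset": [-6,-39,0],"spin": 0,"jaw": 94}
    - {"offset": [-7,-40,0],"spin": 0,"jaw": 94}
    - {"offset": [-7,-40,0],"spin": 0,"jaw": 94}
    - {"offset": [-7,-40,0],"spin": 0,"jaw": 94}
    - {"offset": [-7,-40,0],"spin": 0,"jaw": 94}
    - {"offset": [0,0,0],"spin": 0,"jaw": 94}
    - {"offset": [0,0,0],"spin": 0,"jaw": 94}

```text
clock: 22.6
eef_pos: [485.3, 135.6, 258.6]
eef_rot: [3.142, -0.001, 0.002]
wrist_force: [0.5, -0.7, 0.3]
finger_gap: 93.7
```

```bash
python3 - <<'E'
from h import *
s=manip.read_state(); e=s['eef_pos'];print(e,s['eef_rot'])
for n in('side','top'):
    c=cam(n); W=cloud(c); ok=c['depth']>0
    P=W[ok&(abs(W[...,0]-530)<110)&(abs(W[...,1]+62)<45)&(W[...,2]>30)&(W[...,2]<60)]
    for x in range(470,612,8):
        q=P[(abs(P[:,0]-x)<4)]
        if len(q)>4: print(n,x,len(q),np.round(q.mean(0),1),q[:,2].max().round(1))
    S=P[abs(P[:,1]+63.3-(P[:,0]-520)*.08)<9]; print(n,'ends',np.percentile(S[:,0],[0,1,99,100]).round(1))
    C=P[P[:,2]>46.5]; C=C[abs(C[:,0]-520)<20]; print('collar',len(C),np.percentile(C,[2,98],axis=0).round(1).tolist())
    for nm,x,y,z0,z1 in(('tin',487,132,20,31),('torch',585,132,112,130)):
        Q=W[ok&(abs(W[...,0]-x)<35)&(abs(W[...,1]-y)<35)&(W[...,2]>z0)&(W[...,2]<z1)]
        if len(Q): print(nm,len(Q),np.percentile(Q,[2,98],axis=0).round(1).tolist(),np.percentile(Q,[2,98],axis=0).mean(0).round(1))
    if n=='top':
        u,v=np.int32(proj(c,[530,-62,40])); cv2.imwrite('pics/t7.png',cv2.resize(c['color'][v-45:v+45,u-45:u+45],None,fx=6,fy=6,interpolation=2))
E
```

```text
[485.28803099 135.59802434 258.64588917] [ 3.14157837e+00 -5.97586437e-04  2.03045617e-03]
side 478 16 [478.6 -58.7  41. ] 46.9
side 486 37 [485.8 -60.5  41.8] 48.6
side 494 12 [494.1 -64.7  41.9] 46.2
side 502 21 [502.8 -58.6  42.9] 50.3
side 510 24 [510.1 -56.7  42.7] 50.9
side 518 20 [518.4 -53.2  41.3] 50.1
side 526 20 [526.5 -53.4  39.4] 49.3
side 534 10 [534.5 -58.4  42.1] 49.4
side 542 18 [543.1 -51.3  40.1] 49.2
side 550 32 [549.5 -55.3  42.2] 48.6
side 558 15 [557.6 -61.7  41.9] 47.7
side 566 11 [566.2 -56.4  41.8] 44.7
side 574 11 [573.8 -55.2  41. ] 45.2
side 582 13 [582.2 -54.7  40.6] 45.2
side 590 12 [589.8 -55.   41.2] 44.5
side 598 10 [597.4 -54.7  41.8] 45.0
side ends [472.3 472.7 599.4 600.4]
collar 27 [[502.2, -72.3, 46.7], [528.8, -51.0, 50.7]]
tin 193 [[463.6, 111.9, 20.5], [505.5, 155.4, 27.4]] [484.5 133.7  24. ]
torch 92 [[568.0, 126.4, 112.5], [593.6, 147.2, 125.9]] [580.8 136.8 119.2]
top 478 15 [479.  -65.9  41.7] 45.1
top 486 70 [486.9 -60.   42.6] 49.5
top 494 76 [493.  -70.9  42.9] 48.9
top 502 28 [502.6 -63.2  41.8] 46.7
top 510 56 [510.  -62.   46.6] 51.6
top 518 54 [517.6 -61.8  47.7] 52.6
top 526 57 [525.7 -60.5  47.4] 52.6
top 534 50 [533.3 -61.8  47.4] 52.8
top 542 25 [541.6 -60.4  42.4] 46.5
top 550 76 [550.8 -55.8  41.5] 49.4
top 558 71 [556.6 -63.1  43. ] 49.7
top 566 26 [565.7 -58.3  42.9] 46.1
top 574 24 [573.9 -58.6  42.6] 46.0
top 582 25 [581.7 -56.6  42.9] 46.2
top 590 23 [589.7 -57.   43. ] 47.0
top 598 27 [597.6 -55.6  42.7] 47.6
top 606 12 [604.  -55.9  42.4] 45.2
top ends [476.4 478.3 604.4 606.2]
collar 175 [[507.0, -73.9, 47.0], [536.2, -52.7, 52.4]]
torch 189 [[575.7, 119.7, 113.6], [599.4, 146.2, 125.7]] [587.6 133.  119.7]
```

View pics/t7.png

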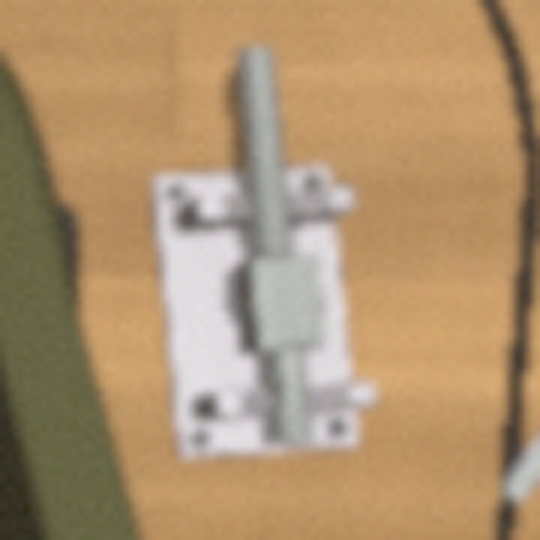

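The top view shows the spindle in both vees, collar (289,301) midway between vees (rows 200 and 397), within about 1 mm. Now the tin.

Call:
drive_tool:
  rows:
    - {"offset": [0,0,30],"spin": 0,"jaw": 94}
    - {"offset": [0,0,40],"spin": 0,"jaw": 94}
    - {"offset": [0,0,30],"spin": 0,"jaw": 94}
    - {"offset": [0,0,10],"spin": 0,"jaw": 94}
    - {"offset": [0,0,0],"spin": 0,"jaw": 94}
    - {"offset": [0,0,0],"spin": 0,"jaw": 94}

```text
clock: 23.3
eef_pos: [486.2, 134.9, 149.4]
eef_rot: [-3.141, -0.002, -0.0]
wrist_force: [0.5, 0.2, 1.1]
finger_gap: 93.7
```

Call:
drive_tool:
  rows:
    - {"offset": [0.4,2,15],"spin": 0,"jaw": 94}
    - {"offset": [0,0,20],"spin": 0,"jaw": 94}
    - {"offset": [0,0,6.5],"spin": 0,"jaw": 70}
    - {"offset": [0,0,0],"spin": 0,"jaw": 52}
    - {"offset": [0,0,0],"spin": 0,"jaw": 49}
    - {"offset": [0,0,0],"spin": 0,"jaw": 46}
    - {"offset": [0,0,0],"spin": 0,"jaw": 43}
    - {"offset": [0,0,0],"spin": 0,"jaw": 35}
    - {"offset": [0,0,0],"spin": 0,"jaw": 35}
  force: 12

```text
clock: 24.2
eef_pos: [486.0, 133.2, 106.9]
eef_rot: [-3.141, -0.0, 0.0]
wrist_force: [-0.2, 0.4, 3.4]
finger_gap: 46.8
```

Call:
drive_tool:
  rows:
    - {"offset": [0,0,-10],"spin": 0,"jaw": 35}
    - {"offset": [0,0,-30],"spin": 0,"jaw": 35}
    - {"offset": [-9,-12,0],"spin": 0,"jaw": 35}
    - {"offset": [-18,-26,0],"spin": 0,"jaw": 35}
    - {"offset": [-24,-35,0],"spin": 0,"jaw": 35}
    - {"offset": [-24,-35,0],"spin": 0,"jaw": 35}
    - {"offset": [-24,-33.2,0],"spin": 0,"jaw": 35}
    - {"offset": [-16,-23,0],"spin": 0,"jaw": 35}
    - {"offset": [-8,-11,5],"spin": 0,"jaw": 35}
    - {"offset": [0,0,20],"spin": 0,"jaw": 35}
    - {"offset": [0,0,10],"spin": 0,"jaw": 35}
    - {"offset": [0,0,0],"spin": 0,"jaw": 35}
    - {"offset": [0,0,0],"spin": 0,"jaw": 35}

```text
clock: 25.5
eef_pos: [363.2, 308.0, 111.7]
eef_rot: [3.141, 0.0, -0.001]
wrist_force: [0.9, -0.1, 0.5]
finger_gap: 47.0
```

Call:
drive_tool:
  rows:
    - {"offset": [0,-0.4,4],"spin": 0,"jaw": 35}
    - {"offset": [0,0,2],"spin": 0,"jaw": 35}
    - {"offset": [0,0,1],"spin": 0,"jaw": 35}
    - {"offset": [0,0,0],"spin": 0,"jaw": 35}

```text
clock: 25.9
eef_pos: [362.8, 308.7, 104.6]
eef_rot: [-3.142, 0.0, 0.0]
wrist_force: [0.0, -0.6, -0.3]
finger_gap: 46.9
```

Call:
drive_tool:
  rows:
    - {"offset": [0,0,0.6],"spin": 0,"jaw": 49}
    - {"offset": [0,0,0],"spin": 0,"jaw": 60}
    - {"offset": [0,0,0],"spin": 0,"jaw": 94}
    - {"offset": [0,0,0],"spin": 0,"jaw": 94}
    - {"offset": [0,0,0],"spin": 0,"jaw": 94}
    - {"offset": [0,0,-30],"spin": 0,"jaw": 94}
    - {"offset": [0,0,-50],"spin": 0,"jaw": 94}
    - {"offset": [0,0,-45],"spin": 0,"jaw": 94}
    - {"offset": [0,0,-20],"spin": 0,"jaw": 94}
    - {"offset": [38,30,0],"spin": 0,"jaw": 94}
    - {"offset": [38,30,0],"spin": 0,"jaw": 94}
    - {"offset": [38,30,0],"spin": 0,"jaw": 94}
    - {"offset": [38,30,0],"spin": 0,"jaw": 94}
    - {"offset": [38,30,0],"spin": 0,"jaw": 94}
    - {"offset": [32.4,26.6,0],"spin": 0,"jaw": 94}
    - {"offset": [0,0,0],"spin": 0,"jaw": 94}
    - {"offset": [0,0,0],"spin": 0,"jaw": 94}
    - {"offset": [0,0,0],"spin": 0,"jaw": 94}

```text
clock: 27.7
eef_pos: [584.6, 132.9, 248.9]
eef_rot: [-3.142, 0.0, 0.001]
wrist_force: [-0.4, 0.4, 0.2]
finger_gap: 94.0
```

```bash
python3 - <<'E'
from h import *
s=manip.read_state(); print(s['eef_pos'],s['eef_rot'])
for n in('top','side'):
    c=cam(n); W=cloud(c); ok=c['depth']>0
    P=W[ok&(W[...,0]>320)&(W[...,0]<400)&(W[...,1]>260)&(W[...,1]<345)&(W[...,2]>17)&(W[...,2]<30)]
    print(n,'tin',len(P),cv2.minAreaRect(P[:,:2].astype(np.float32)),np.median(P,0).round(1))
E
```

```text
[584.56578103 132.94447929 248.90925464] [-3.14151608e+00  4.23155136e-04  1.08361028e-03]
top tin 451 ((366.3413391113281, 308.36895751953125), (45.318885803222656, 46.090240478515625), 2.720630168914795) [366.  308.7  21.8]
side tin 353 ((362.2880859375, 310.70941162109375), (46.25765609741211, 45.71302795410156), 46.91358947753906) [362.1 313.4  22.7]
```

The tin is back within about 0.7 mm of its start. Now the torch.

Call:
drive_tool:
  rows:
    - {"offset": [0.7,0.9,25],"spin": 0,"jaw": 94}
    - {"offset": [0,0,40],"spin": 0,"jaw": 94}
    - {"offset": [0,0,25],"spin": 0,"jaw": 94}
    - {"offset": [0,0,9],"spin": 0,"jaw": 94}
    - {"offset": [0,0,0],"spin": 0,"jaw": 60}
    - {"offset": [0,0,0],"spin": 0,"jaw": 45}
    - {"offset": [0,0,0],"spin": 0,"jaw": 42}
    - {"offset": [0,0,0],"spin": 0,"jaw": 39}
    - {"offset": [0,0,0],"spin": 0,"jaw": 36}
    - {"offset": [0,0,0],"spin": 0,"jaw": 33}
    - {"offset": [0,0,0],"spin": 0,"jaw": 30}
    - {"offset": [0,0,0],"spin": 0,"jaw": 20}
    - {"offset": [0,0,0],"spin": 0,"jaw": 20}
  force: 20

```text
clock: 29.1
eef_pos: [586.0, 131.3, 150.0]
eef_rot: [-3.141, -0.0, 0.0]
wrist_force: [1.4, 0.6, 0.9]
finger_gap: 37.7
```

Call:
drive_tool:
  rows:
    - {"offset": [0,0,-5],"spin": 0,"jaw": 20}
    - {"offset": [0,0,-20],"spin": 0,"jaw": 20}
    - {"offset": [0,0,-35],"spin": 0,"jaw": 20}
    - {"offset": [-8,-10,-20],"spin": 0,"jaw": 20}
    - {"offset": [-18,-22,0],"spin": 0,"jaw": 20}
    - {"offset": [-25,-30,0],"spin": 0,"jaw": 20}
    - {"offset": [-25,-30,0],"spin": 0,"jaw": 20}
    - {"offset": [-25,-30,0],"spin": 0,"jaw": 20}
    - {"offset": [-22,-27,0],"spin": 0,"jaw": 20}
    - {"offset": [-16,-20,0],"spin": 0,"jaw": 20}
    - {"offset": [-9.8,-13.1,20],"spin": 0,"jaw": 20}
    - {"offset": [0,0,30],"spin": 0,"jaw": 20}
    - {"offset": [0,0,18],"spin": 0,"jaw": 20}
    - {"offset": [0,0,8],"spin": 0,"jaw": 20}
    - {"offset": [0,0,0],"spin": 0,"jaw": 20}
    - {"offset": [0,0,0],"spin": 0,"jaw": 20}

```text
clock: 30.7
eef_pos: [437.5, 313.5, 154.9]
eef_rot: [-3.141, -0.001, 0.0]
wrist_force: [0.4, -0.5, -1.3]
finger_gap: 37.8
```

Call:
drive_tool:
  rows:
    - {"offset": [-0.2,0,4],"spin": 0,"jaw": 20}
    - {"offset": [0,0,2],"spin": 0,"jaw": 20}
    - {"offset": [0,0,1.2],"spin": 0,"jaw": 20}
    - {"offset": [0,0,0],"spin": 0,"jaw": 20}

```text
clock: 31.1
eef_pos: [437.0, 313.4, 147.0]
eef_rot: [-3.141, -0.0, 0.0]
wrist_force: [0.0, -0.3, 0.4]
finger_gap: 37.9
```

Contact is light. Release, rise and move aside for a final check.

Call:
drive_tool:
  rows:
    - {"offset": [0,0,0],"spin": 0,"jaw": 42}
    - {"offset": [0,0,0],"spin": 0,"jaw": 60}
    - {"offset": [0,0,0],"spin": 0,"jaw": 94}
    - {"offset": [0,0,0],"spin": 0,"jaw": 94}
    - {"offset": [0,0,0],"spin": 0,"jaw": 94}
    - {"offset": [0,0,-20],"spin": 0,"jaw": 94}
    - {"offset": [0,0,-40],"spin": 0,"jaw": 94}
    - {"offset": [0,0,-45],"spin": 0,"jaw": 94}
    - {"offset": [0,0,-30],"spin": 0,"jaw": 94}
    - {"offset": [0,40,0],"spin": 0,"jaw": 94}
    - {"offset": [0,40,0],"spin": 0,"jaw": 94}
    - {"offset": [0,40,0],"spin": 0,"jaw": 94}
    - {"offset": [0,40,0],"spin": 0,"jaw": 94}
    - {"offset": [0,40,0],"spin": 0,"jaw": 94}
    - {"offset": [0,30,0],"spin": 0,"jaw": 94}
    - {"offset": [0,0,0],"spin": 0,"jaw": 94}
    - {"offset": [0,0,0],"spin": 0,"jaw": 94}

```text
clock: 32.8
eef_pos: [437.0, 83.1, 281.9]
eef_rot: [-3.141, -0.0, -0.001]
wrist_force: [-0.2, 0.1, -0.9]
finger_gap: 93.8
```

```bash
python3 - <<'E'
from h import *
s=manip.read_state(); print(s['eef_pos'],s['finger_gap'])
def rect(P,n): print(n,len(P),[np.round(a,1) for a in cv2.minAreaRect(P[:,:2].astype(np.float32))])
for n in('top','side'):
    a=cv2.imread(f'pics/{n}0.png'); c=cam(n); W=cloud(c); ok=c['depth']>0
    sel=lambda x0,x1,y0,y1,z0,z1: W[ok&(W[...,0]>x0)&(W[...,0]<x1)&(W[...,1]>y0)&(W[...,1]<y1)&(W[...,2]>z0)&(W[...,2]<z1)]
    rect(sel(400,480,260,345,112,130),n+' torchtop'); rect(sel(400,480,260,345,40,130),'torch'); rect(sel(320,400,260,345,17,30),'tin')
    if n=='side':
        o=[cv2.resize(i[185:305,240:420],None,fx=4.4,fy=2.4*1.0,interpolation=2) if 0 else cv2.resize(i[160:290,230:430],None,fx=2,fy=2,interpolation=2) for i in(a,c['color'])]; cv2.imwrite('pics/t8.png',np.hstack(o))
E
```

```text
[437.02158134  83.12746446 281.8992779 ] 93.82356052739858
top torchtop 179 [array([437.6, 313.9]), array([26.8, 27.4]), np.float64(1.1)]
torch 371 [array([437.8, 312.3]), array([32.7, 34.4]), np.float64(51.3)]
tin 449 [array([366.3, 309.1]), array([45.3, 45. ]), np.float64(3.2)]
side torchtop 136 [array([433.3, 318.3]), array([27.3, 23.8]), np.float64(10.8)]
torch 722 [array([432.8, 319.5]), array([34.7, 26.3]), np.float64(10.8)]
tin 358 [array([361.9, 309. ]), array([47.1, 46.6]), np.float64(59.1)]
```

View pics/t8.png

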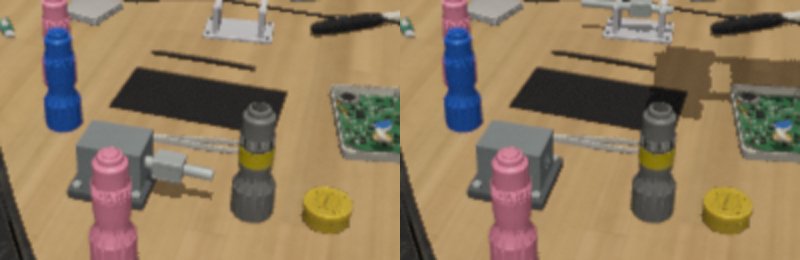

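Before and after match: torch and tin are within about 1 mm of their start, upright, and the spindle is in the cradle. Handing in.

```bash
python3 -c "
from h import *
print(manip.sign_off())"
```

```text
the job is handed in; nothing more can be done
None
```

The job is done and handed in at about 33 s of the 144 s allowed. I moved the torch and the tin to the mat, drew the spindle and laid it in the cradle, then put the tin and the torch back.

- **Drawing the spindle:** It came straight out of the sleeve. One early reading showed about 4 N downward at the wrist with slight drag, so I lowered the tool 0.5 mm. After that it moved freely at about 1 N.
- **Spindle in the cradle:** It was tilted about 3° in the grip, so I let it level itself on the vees, with at most about 10 N at the wrist, before letting go. The last check showed it level in both vees, with the collar within about 1 mm of midway.
- **Torch and tin:** Both are upright. The torch is within about 1 mm of its start, and the tin within about 1 mm. The one larger figure is a side-camera reading of the torch top, 2 mm off in y. The top camera showed only 0.4 mm there, and the two cameras differ from each other by about 4 mm in x.
- **Gripper:** It is open and clear of everything, and I did not touch the blue or pink look-alikes.

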